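Stow the canister and latch the galley locker

TASK

Make the galley ready for sea: lower the blue canister, without dropping it, upright onto the black mat in the one empty cell of the cream locker, then swing the locker's lid fully shut, and only then turn the wooden turnbutton square across the lid's edge to secure it. Leave the other two canisters upright in their cells and do not disturb the other things on the counter.

Things in the scene. Friction and masses are not known exactly. Their poses are not given: they have to be found in the camera images.
- blue_canister: Stoneware canister 66 mm in diameter: white body with a blue band and blue cover, 72 mm high, and on its cover an upright cylindrical pale wooden knob 24 mm in diameter and 28 mm high (100 mm high in all, about 0.2 to 0.45 kg). Origin at the centre of its underside, z up. Stands loose on the counter at the start.
- blue_canister_knob (a point): Centre of the blue canister's knob, 86 mm above its underside; there is room to pinch it with the fingers on either side, tips no lower than the cover (72 mm above the underside).
- yellow_canister: Stoneware canister 66 mm in diameter: white body with a yellow band and yellow cover, 72 mm high, and on its cover an upright cylindrical pale wooden knob 24 mm in diameter and 28 mm high (100 mm high in all, about 0.2 to 0.45 kg). Origin at the centre of its underside, z up. Already stowed in one of the cells, leave it there.
- green_canister: Stoneware canister 66 mm in diameter: white body with a green band and green cover, 72 mm high, and on its cover an upright cylindrical pale wooden knob 24 mm in diameter and 28 mm high (100 mm high in all, about 0.2 to 0.45 kg). Origin at the centre of its underside, z up. Already stowed in one of the cells, leave it there.
- mat: Thin black rubber mat, 70 x 70 mm, 3 mm thick, fixed in the middle of the floor of the one empty cell. Origin at the centre of its underside, z up. Which cell is empty changes. Each cell is 80 mm (locker's y) x 96 mm (locker's x); the dividers between cells reach 66 mm above the counter.
- locker: Cream box fixed to the counter, outside 108 mm (its x) x 264 mm (its y) x 116 mm high, walls and floor 6 mm. Origin: centre of its underside, z up. Three cells in a row along its y, centres at y = -86, 0, +86 mm. Lid hinged on its +x side; on its -x side a solid lug (x -114 to -54 mm, y within 35 mm, 112 mm high) carries the turnbutton.
- lid (a joint): Hinge angle of the lid, rad: 0 = shut flat on the rim, grows as it opens, stop at 2.1; starts at 1.75 to 2.05, leaning back past upright. Flat cream panel 108 x 264 mm, 8 mm thick, 0.25 kg, speckled inset on its outer face, no handle. The hinge is stiff (0.22 N m): the lid stays where it is left; a push of 2 to 5 N moves it.
- lid_hinge (a point): Middle of the lid's hinge line (which runs along the locker's y), at the locker's x = +54 mm, 116 mm above the counter.
- lid_edge (a point): Middle of the lid's free edge, on its outer (upper when shut) face, 108 mm from the hinge line. When the lid is shut this face is 124 mm above the counter.
- turnbutton (a joint): Angle of the turnbutton about its upright pivot, rad, counter-clockwise from above: 0 = bar along the locker's y, parallel to the lid's free edge and clear of it; +1.57 or -1.57 = square across the edge. Turns either way to stops at -2.2 and 2.2, light friction (0.04 N m), stays where left. Starts within 0.35 of 0.
- button_grip (a point): Middle of the turnbutton's grip, on its pivot axis, 153 mm above the counter, at the locker's x = -84 mm (30 mm outside the shut lid's edge); y axis along the bar. Dark wooden bar 110 x 20 mm, 128 to 138 mm above the counter, pivoted at its middle; on it an upright fin 56 mm long, 14 mm thick, 138 to 164 mm above the counter, to pinch from above.
- mug: Blue mug, 80 mm wide, 90 mm high; a bystander. Origin at the centre of its underside.
- bowl: White bowl, 140 mm wide, 55 mm high; a bystander. Origin at the centre of its underside.
- soap_bottle: Green bottle with a white cap, 60 mm wide, 190 mm high; a bystander. Origin at the centre of its underside.
- tin: Food tin, 68 mm wide, 90 mm high; a bystander. Origin at the centre of its underside.
Mind the look-alikes: they are no part of the job. What is shaped like the yellow_canister but purple or red is not meant.

How it is judged:
On the way, in this order (a step that is already met when the one before it is completed fails the run):
1. the blue canister stands upright on the mat in the empty cell, let go, with the lid still open (x of blue_canister in the frame of mat between -0.02 and 0.02 m and y of blue_canister in the frame of mat between -0.02 and 0.02 m and z of blue_canister in the frame of mat between -0.003 and 0.01 m and angle between blue_canister's own z axis and vertical below 0.12 rad and contact force between the fingers and blue_canister below 0.05 N and value of joint lid above 1.2 rad), for 0.2 s.
2. the lid is fully shut (value of joint lid below 0.05 rad), for 0.2 s.
3. the turnbutton is square across the lid's edge (value of joint lid below 0.05 rad and angle between the y axis of button_grip and the x axis of locker, either way round below 0.3 rad), for 0.2 s.
At the end, for the whole second after the job is handed in: Blue canister at rest on the mat, upright within 7 deg and within 20 mm of its middle each way; lid shut within 0.05 rad; turnbutton still, square across the lid edge within 0.3 rad, either way round; yellow and green canisters upright within 9 deg on the locker floor (all of step 3 and x of blue_canister in the frame of mat between -0.02 and 0.02 m and y of blue_canister in the frame of mat between -0.02 and 0.02 m and z of blue_canister in the frame of mat between -0.003 and 0.01 m and angle between blue_canister's own z axis and vertical below 0.12 rad and angle between each of yellow_canister, green_canister's own z axis and vertical below 0.15 rad and z of yellow_canister in the frame of locker between 0 and 0.02 m and x of yellow_canister in the frame of locker between -0.048 and 0.048 m and y of yellow_canister in the frame of locker between -0.13 and 0.13 m and z of green_canister in the frame of locker between 0 and 0.02 m and x of green_canister in the frame of locker between -0.048 and 0.048 m and y of green_canister in the frame of locker between -0.13 and 0.13 m and linear speed of blue_canister below 0.02 m/s and velocity of joint turnbutton between -0.05 and 0.05 rad/s); the robot touches nothing.
It fails at once if a bystander on the counter is moved by more than 40 mm (distance of any of mug, bowl, soap_bottle, tin from where it was at the start of the episode above 0.04 m).
It fails at once if the blue canister is dropped: it falls freely at over 0.4 m/s with its foot still more than 40 mm above the counter (height (world z) of blue_canister above 0.04 m and linear speed of blue_canister above 0.4 m/s and contact force between blue_canister and anything else below 0.01 N).
It also fails if it takes over 64 s, if anything falls off the work surface, if the arm or the gripper's body presses on something with over 40 N, if the wrist force passes 120 N, or if a joint passes its speed limit or range.

ROBOT

A 6-joint arm with a two-finger parallel gripper is mounted at the origin on the work surface. World frame = base frame: x ahead of the robot, y to its left, z up, the work surface at z = 0. Lengths are in m, angles in rad, forces in N, time in s.
With the tool pointing down it reaches from about 0.3 to 0.875 m from the base axis. Payload 6.4 kg.
Tool frame: the origin (TCP) lies at the very end of the fingers, on their centre line; the grasp point (between the pads) lies 19 mm behind it (bot.grip_depth is the distance from the TCP to the grasp point, in m); z points along the fingers, y is the line along which they close (so a half turn about z gives the same grasp; the last joint's range is limited). The gripper opens to 85 mm and grips with 20 to 120 N. Pads are 22 mm wide; open, the fingers measure 114 mm over their backs; the gripper's body (76 mm by 85 mm) begins 54 mm behind the grasp point. The pads swing forward as they close: fully open they stand 13 mm farther back than shut.
Start: joints at [1.06, 0.181, 1.607, -0, 1.354, -0.206], TCP at [0.173, 0.549, 0.231] pointing down, gripper open.
Joint ranges: [-2.99, 2.99], [-0.89, 2.07], [0.3, 2.58], [-1.14, 4.28], [0, 2.63], [-3.12, 3.12]. Speed limits (rad/s): [2.57, 2.57, 3.01, 3.14, 3.14, 3.14].

INTERFACE

Orientations are given as a unit quaternion [w, x, y, z].
In Python, from workcell import bot gives the robot as it stands.
- The arm moves only by the shell command python3 -m pendant 'ROWS'. ROWS is a JSON object of lists of equal length, an entry for each row: "dp": the shift along the tool's x, y, z in units of 1 m (1.0 is 1 m), a list of three; "turn": the turn, a rotation vector about the tool's x, y, z in units of pi/2 rad (1.0 is pi/2 rad), a list of three; "gripper": the finger opening in mm, from 0 to 85.4. A call has exactly 8 rows; each row is the pose to reach, as a shift and turn from the pose commanded when the call began, along the tool's axes at that moment; what a row does not reach only later rows make up. A row lasts 1/8 s, in which the tool goes at most 62.5 mm and 10.7 degrees, less where a joint would pass 70% of its speed; a pose out of reach is approached as far as the arm can. A call with a number of a shift or a turn outside -1 to 1 is refused whole. A call with a gripper value outside its range is refused whole. The fingers move at their own pace and stop on an object; the grip force is fixed at half the most. Time passes only in rows, so rows that repeat a pose let the fingers close, or fill a call up. It gives the time, the measured TCP pose, the force, the opening and the grip force at its end, in the units of the state.
- bot.get_state(): the state, without advancing time (a new reading comes with each control period).
- bot.capture(name): name is "scene" or "top" or "wrist"; returns (picture, depth): 480x640x3 uint8, blue, green, red; 480x640 float32, m along the optical axis (not along the pixel's ray), 0 where there is no reading.
- bot.get_calibration(name): a dict with "fov_y" (degrees; the focal length in pixels is half the picture's height over the tangent of half this angle, whatever the lens; pixels are square), "cx", "cy" (the principal point, pixels), "distortion" ([k1, k2, p1, p2, k3] as OpenCV has them; the pictures are not rectified), "rvec" (rotation vector, rad) and "tvec" (3), from world to camera coordinates, as OpenCV has them. Camera axes: x right, y down, z forward; pixel columns grow to the right and rows downward; lengths in m; the calibration is good to about 2 mm. A picture is of the moment at which its call begins: read the wrist's pose just before it. get_calibration takes no time and is no camera call; for the wrist camera it gives the pose at the moment of the call.
- bot.hand_in(): hands the job in; it is judged then, once.
The state is a dict: "time": time; "joint_positions": joint angles; "joint_vel": joint speeds; "tau": joint torques, N m; "position": TCP position; "ee_rot": TCP orientation; "wrist_force": force on the tool from outside, world axes, zero at the start; "ft_torque": the same for the moment, N m; "grip_width": finger opening in m; "gripper_force": force on a finger pad.
Only numpy, scipy, OpenCV 4.12 (cv2) and the standard library are available. Lean on these libraries where they do the work, as an engineer would, in place of code of your own. Each camera call takes 0.05 s, during which the arm holds its last target. There are 200 camera calls.

## Working session

There is one attempt and no reset: what is moved stays moved. The work goes in short steps, Python scripts to look and compute and a shell command to move; the robot and the scene stay as the last step left them, time stands still between calls to the robot, and variables do not carry over. Pictures are saved under pics/ and viewed, at most 10 in all, crops included, and the job is handed in when it is done.

```bash
mkdir -p pics; cat > h.py <<'E'
import numpy as np,cv2
from workcell import bot
from scipy.spatial.transform import Rotation as R
def cam(n):
    c=bot.get_calibration(n); f=240/np.tan(np.radians(c["fov_y"])/2)
    K=np.array([[f,0,c["cx"]],[0,f,c["cy"]],[0,0,1]]); return K,np.array(c["distortion"],float),cv2.Rodrigues(np.array(c["rvec"],float))[0],np.array(c["tvec"],float).ravel()
def world(px,C,depth=None,z=None):
    K,D,Rm,t=C; px=np.array(px,float).reshape(-1,2)
    u=cv2.undistortPoints(px.reshape(-1,1,2),K,D).reshape(-1,2)
    ray=np.c_[u,np.ones(len(u))]
    if z is None:
        d=np.array([depth[int(round(b)),int(round(a))] for a,b in px])
        return (ray*d[:,None]-t)@Rm
    o=-Rm.T@t; w=ray@Rm; return o+w*((z-o[2])/w[:,2])[:,None]
def tool(dw):  # world delta -> tool axes
    q=bot.get_state()["ee_rot"]; return R.from_quat([q[1],q[2],q[3],q[0]]).inv().apply(dw)
E
python3 - <<'E'
from h import *
for n in("scene","top"):
    p,d=bot.capture(n); cv2.imwrite(f"pics/{n}0.png",p); np.save(f"{n}0.npy",d)
    C=cam(n); print(n,-C[2].T@C[3],C[2][2])
s=bot.get_state();print(s["position"],s["ee_rot"],s["grip_width"])
E
```

```text
scene [ 1.36631457 -0.98068482  1.06000242] [-0.54434401  0.57776288 -0.60817732]
top [ 0.38313113 -0.07111388  1.16861416] [ 0.14896191  0.00489379 -0.98883082]
[0.17229074 0.54807452 0.23048241] [-2.79230279e-04  1.51815987e-01  9.88408473e-01 -7.19528742e-04] 0.08519543600401341
```

View pics/top0.png

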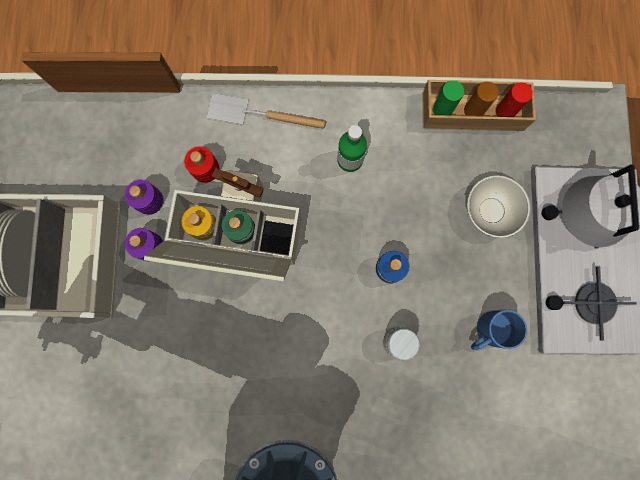

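View pics/scene0.png

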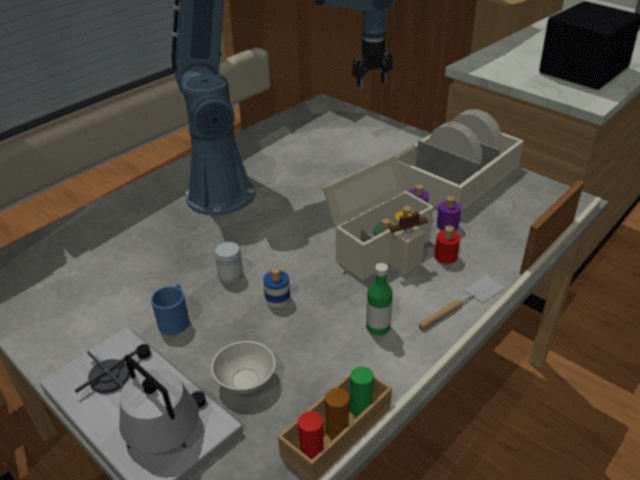

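Candidates for "blue canister" in the top view:
- The blue-covered canister with a pale knob at (393,266).
- The blue mug at (503,330), which has a handle and no knob.
- The purple look-alikes at (143,197) and (141,243).
- The red look-alike at (200,163).

I choose (393,266). The locker is at about (235,230), and the empty cell with the black mat is at (276,237), the -y end. The lid leans back on the robot's side and the turnbutton is at (238,182). Next, a close crop to check this.

```bash
python3 - <<'E'
from h import *
p=cv2.imread("pics/top0.png")
a=cv2.resize(p[140:290,130:320],None,fx=4,fy=4,interpolation=cv2.INTER_CUBIC)[:600,:760]
cv2.imwrite("pics/c1.png",a)
b=cv2.resize(p[235:300,360:430],None,fx=8,fy=8,interpolation=cv2.INTER_CUBIC);cv2.imwrite("pics/c2.png",b)
E
```

```text
(no output)
```

View pics/c1.png

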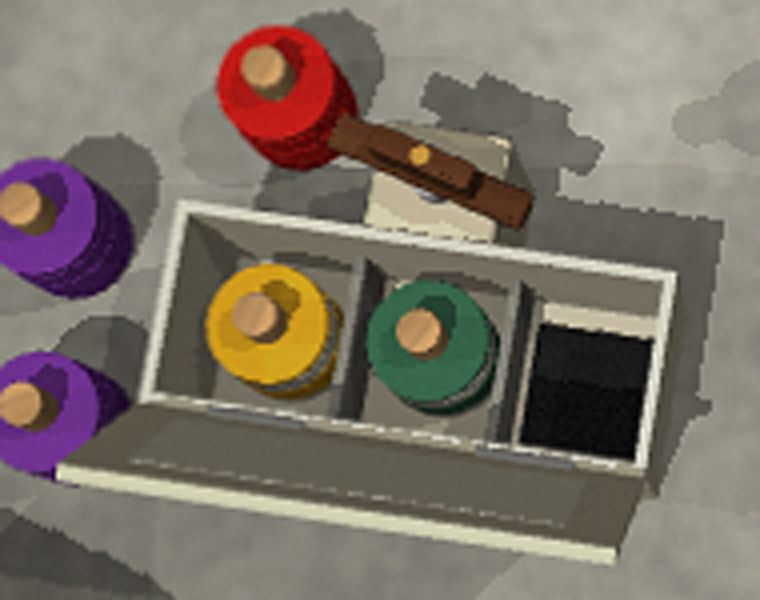

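View pics/c2.png

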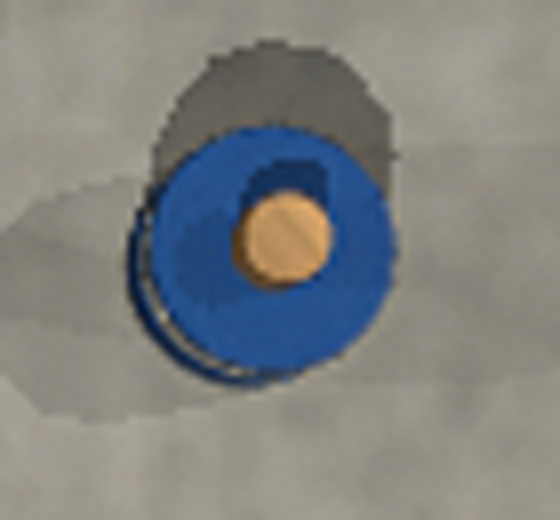

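The blue-banded canister is confirmed: blue cover and pale knob, with the knob top at about crop (287,238). The locker rim corners in the crop are (178,202), (676,272), (645,467) and (140,400). The mat is in the right-hand cell, around (588,390). The bar ends are near (340,133) and (520,207).

```bash
python3 - <<'E'
from h import *
C=cam("top"); d=np.load("top0.npy")
c1=lambda l:(np.array(l,float)+.5)/4-.5+[130,140]
c2=lambda l:(np.array(l,float)+.5)/8-.5+[360,235]
np.set_printoptions(precision=4,suppress=True)
k=c2([[287,238]]); print("knob",world(k,C,z=.1),world(k,C,d))
print("cover edges",world(c2([[150,250],[397,250]]),C,z=.072))
r=world(c1([[178,202],[676,272],[645,467],[140,400]]),C,z=.116);print("rim",r,"sides",[np.linalg.norm(r[i]-r[i-1]) for i in range(4)],"centre",r.mean(0))
m=world(c1([[540,322],[653,335],[641,457],[522,440]]),C,z=.009);print("mat",m,m.mean(0))
print("bar ends",world(c1([[340,133],[520,207]]),C,z=.138),"pin",world(c1([[419,155]]),C,z=.164), world(c1([[419,155],[400,215]]),C,d))
l=world(c1([[62,475],[612,555]]),C,d);print("lid edge",l)
for n,q in dict(yel=[259,315],grn=[421,332],red=[266,67],pur1=[20,205],pur2=[20,405]).items(): print(n,world(c1([q]),C,z=.1),world(c1([q]),C,d))
print("tin",world([[404,345]],C,d),"bottle cap",world([[355,132]],C,d))
E
```

```text
knob [[ 0.4907 -0.2196  0.1   ]] [[ 0.4908 -0.2197  0.0993]]
cover edges [[ 0.4897 -0.1872  0.072 ]
 [ 0.4908 -0.2527  0.072 ]]
rim [[ 0.6359  0.2434  0.116 ]
 [ 0.6031 -0.0176  0.116 ]
 [ 0.5015 -0.0043  0.116 ]
 [ 0.5312  0.2567  0.116 ]] sides [np.float64(0.10552166489078865), np.float64(0.2630704183198128), np.float64(0.10246508944492161), np.float64(0.26267897245047883)] centre [0.5679 0.1196 0.116 ]
mat [[ 0.5951  0.0644  0.009 ]
 [ 0.5888 -0.      0.009 ]
 [ 0.5191  0.0049  0.009 ]
 [ 0.5275  0.0721  0.009 ]] [0.5576 0.0353 0.009 ]
bar ends [[0.6682 0.1555 0.138 ]
 [0.6308 0.0616 0.138 ]] pin [[0.6503 0.1097 0.164 ]] [[0.6507 0.1099 0.1628]
 [0.6314 0.1272 0.1135]]
lid edge [[0.4817 0.2609 0.213 ]
 [0.4496 0.0037 0.2125]]
yel [[0.5797 0.2016 0.1   ]] [[0.5795 0.2014 0.1007]]
grn [[0.5721 0.1159 0.1   ]] [[0.5705 0.1143 0.1088]]
red [[0.7146 0.2055 0.1   ]] [[0.7148 0.2058 0.0991]]
pur1 [[0.6369 0.3329 0.1   ]] [[0.6369 0.333  0.0998]]
pur2 [[0.5297 0.3249 0.1   ]] [[0.5293 0.3238 0.1031]]
tin [[ 0.3265 -0.2385  0.0892]] bottle cap [[ 0.7417 -0.1284  0.1898]]
```

Everything agrees with the given sizes:
- **Locker:** centre (0.568, 0.1195), and its y axis points 6.9° off world -y.
- **Mat:** predicted at (0.5576, 0.034), measured at (0.5576, 0.035).
- **Pivot:** predicted at (0.651, 0.1095), measured at (0.650, 0.110).
- **Knob:** (0.4907, -0.2196).

The first move is toward the canister, turning so the fingers close along the locker's x.

```bash
python3 -m pendant '{"dp":[[-0.034,-0.04,-0.01],[-0.068,-0.08,-0.02],[-0.102,-0.12,-0.03],[-0.136,-0.16,-0.04],[-0.17,-0.2,-0.05],[-0.204,-0.24,-0.05],[-0.238,-0.28,-0.05],[-0.27,-0.32,-0.05]],"turn":[[0,0,0.11],[0,0,0.22],[0,0,0.33],[0,0,0.44],[0,0,0.55],[0,0,0.66],[0,0,0.77],[0,0,0.88]],"gripper":[85,80,75,70,65,60,60,60]}'
python3 - <<'E'
from h import *
s=bot.get_state();p=np.array(s["position"]);print(p,s["time"],tool([1,0,0]),tool([0,1,0]))
print(tool(np.array([.4907,-.2196,.20])-p))
E
```

```text
time: 1.1
position: [0.3343, 0.1606, 0.2812]
ee_rot: [0.0, 0.749, 0.663, 0.0]
wrist_force: [1.0, -0.0, 1.0]
grip_width: 0.0601
gripper_force: 0.0
[0.33425004 0.16062899 0.28118802] 1.1 [1.21572079e-01 9.92582544e-01 3.50852594e-04] [ 9.92582605e-01 -1.21572083e-01 -9.93385551e-06]
[-0.3583914   0.20148636  0.08124669]
```

```bash
python3 -m pendant '{"dp":[[-0.046,0.026,0],[-0.092,0.052,0],[-0.138,0.078,0.01],[-0.184,0.104,0.02],[-0.23,0.13,0.03],[-0.276,0.156,0.045],[-0.32,0.18,0.06],[-0.358,0.2015,0.081]],"turn":[[0,0,0],[0,0,0],[0,0,0],[0,0,0],[0,0,0],[0,0,0],[0,0,0],[0,0,0]],"gripper":[60,60,60,60,60,60,60,60]}'
python3 - <<'E'
from h import *
p,d=bot.capture("wrist");C=cam("wrist");cv2.imwrite("pics/w1.png",p)
s=bot.get_state();t=np.array(s["position"]);print(t,tool(np.array([.4907,-.2196,.076])-t))
q=cv2.projectPoints(np.array([[.4907,-.2196,.1],[t[0],t[1],t[2]]]),cv2.Rodrigues(C[2])[0],C[3],C[0],C[1])[0];print(q.reshape(-1,2))
E
```

```text
time: 2.1
position: [0.4932, -0.2187, 0.1997]
ee_rot: [0.0, 0.747, 0.665, 0.0]
wrist_force: [1.1, -0.0, -0.3]
grip_width: 0.0604
gripper_force: 0.0
[ 0.4930248  -0.22225617  0.19616227] [ 0.00243496 -0.00234573  0.12016655]
[[313.43060597 236.42308445]
 [317.07443618 308.2674726 ]]
```

View pics/w1.png

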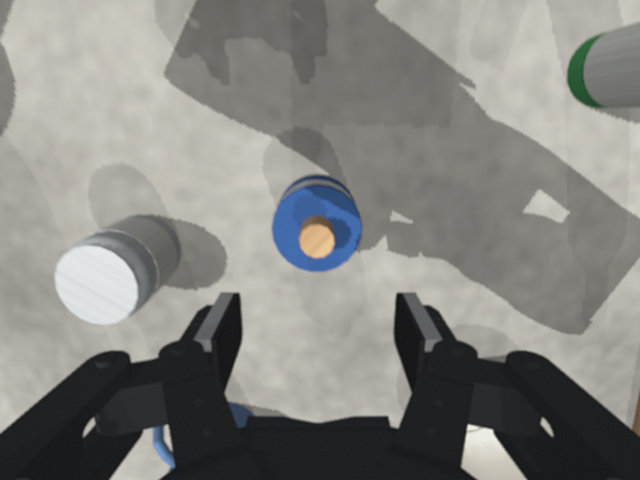

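The wrist view shows the blue cover with its knob at (317,240), within 3 mm of the prediction, between the fingers and clear of the tin at (97,283). Descending.

```bash
python3 -m pendant '{"dp":[[0,0,0],[0,0,0.02],[0,0,0.04],[0,0,0.06],[0,0,0.075],[0,0,0.075],[0,0,0.075],[0,0,0.075]],"turn":[[0,0,0],[0,0,0],[0,0,0],[0,0,0],[0,0,0],[0,0,0],[0,0,0],[0,0,0]],"gripper":[60,60,60,60,60,60,60,60]}'
python3 - <<'E'
from h import *
s=bot.get_state();p,d=bot.capture("wrist");C=cam("wrist")
t=np.array(s["position"])
hsv=cv2.cvtColor(p,cv2.COLOR_BGR2HSV);m=cv2.inRange(hsv,(8,70,120),(25,255,255));m[330:]=0
n,l,st,ce=cv2.connectedComponentsWithStats(m);i=1+np.argmax(st[1:,4]);print(st[i],ce[i])
print("wrist knob",world([ce[i]],C,d),world([ce[i]],C,z=.1))
print(t,tool(np.array([.492,-.221,.075])-t))
E
```

```text
time: 3.15
position: [0.4932, -0.2171, 0.1263]
ee_rot: [0.001, 0.747, 0.665, 0.0]
wrist_force: [0.9, -1.0, -1.2]
grip_width: 0.06
gripper_force: 0.0
[ 292  250   48   59 1836] [314.56535948 283.87145969]
wrist knob [[ 0.49202888 -0.2166807   0.10168437]] [[ 0.49193399 -0.21739744  0.1       ]]
[ 0.49323351 -0.21706229  0.12629052] [-0.00401451 -0.00083734  0.05129256]
```

```bash
python3 -m pendant '{"dp":[[-0.002,-0.001,0.015],[-0.002,-0.001,0.03],[-0.002,-0.001,0.045],[-0.002,-0.001,0.05],[-0.002,-0.001,0.05],[-0.002,-0.001,0.05],[-0.002,-0.001,0.05],[-0.002,-0.001,0.05]],"turn":[[0,0,0],[0,0,0],[0,0,0],[0,0,0],[0,0,0],[0,0,0],[0,0,0],[0,0,0]],"gripper":[60,60,60,60,60,40,10,10]}'
python3 -m pendant '{"dp":[[0,0,0],[0,0,0],[0,0,0],[0,0,0],[0,0,-0.01],[0,0,-0.02],[0,0,-0.03],[0,0,-0.03]],"turn":[[0,0,0],[0,0,0],[0,0,0],[0,0,0],[0,0,0],[0,0,0],[0,0,0],[0,0,0]],"gripper":[10,10,10,10,10,10,10,10]}'
python3 - <<'E'
from h import *
s=bot.get_state();p,d=bot.capture("wrist");cv2.imwrite("pics/w2.png",p)
print(s["wrist_force"],s["gripper_force"],tool(np.array([.5576,.0346,.28])-np.array(s["position"])))
E
```

```text
time: 4.2
position: [0.4921, -0.219, 0.0761]
ee_rot: [0.001, 0.747, 0.665, 0.0]
wrist_force: [0.6, -0.4, 2.7]
grip_width: 0.0224
gripper_force: 58.8
time: 5.2
position: [0.492, -0.2191, 0.1065]
ee_rot: [0.001, 0.747, 0.665, 0.0]
wrist_force: [-0.3, -0.3, -2.4]
grip_width: 0.0221
gripper_force: 59.0
[-0.30675382 -0.32607685 -2.37310098] 59.04918193817139 [ 0.25947419  0.03583633 -0.17364624]
```

View pics/w2.png

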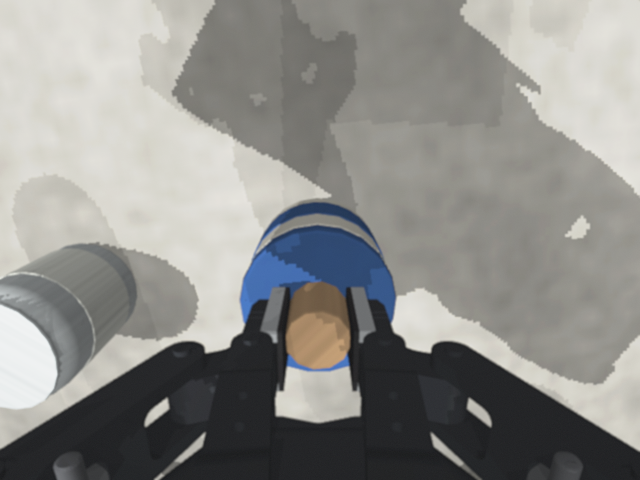

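The knob is pinched squarely and the canister hangs upright. Lifting high, then moving over the empty cell.

```bash
python3 -m pendant '{"dp":[[0,0,-0.02],[0,0.004,-0.05],[0,0.01,-0.08],[0,0.018,-0.11],[0,0.026,-0.14],[0,0.032,-0.165],[0,0.036,-0.174],[0,0.036,-0.174]],"turn":[[0,0,0],[0,0,0],[0,0,0],[0,0,0],[0,0,0],[0,0,0],[0,0,0],[0,0,0]],"gripper":[10,10,10,10,10,10,10,10]}'
python3 -m pendant '{"dp":[[0.02,0,0],[0.055,0,0],[0.095,0,0],[0.135,0,0],[0.175,0,0],[0.215,0,0],[0.245,0,0],[0.2595,0,0]],"turn":[[0,0,0],[0,0,0],[0,0,0],[0,0,0],[0,0,0],[0,0,0],[0,0,0],[0,0,0]],"gripper":[10,10,10,10,10,10,10,10]}'
python3 -m pendant '{"dp":[[0,0,0],[0,0,0],[0,0,0],[0,0,0],[0,0,0.015],[0,0,0.03],[0,0,0.045],[0,0,0.05]],"turn":[[0,0,0],[0,0,0],[0,0,0],[0,0,0],[0,0,0],[0,0,0],[0,0,0],[0,0,0]],"gripper":[10,10,10,10,10,10,10,10]}'
python3 - <<'E'
from h import *
s=bot.get_state();p,d=bot.capture("top")
cv2.imwrite("pics/t2.png",cv2.resize(p[140:290,150:340],None,fx=4,fy=4,interpolation=cv2.INTER_CUBIC))
print(s["joint_positions"],tool(np.array([.5576,.0346,.086])-np.array(s["position"])))
E
```

```text
time: 6.25
position: [0.5273, -0.2227, 0.2789]
ee_rot: [-0.0, 0.747, 0.665, -0.0]
wrist_force: [-0.2, -0.4, -2.4]
grip_width: 0.0222
gripper_force: 59.2
time: 7.25
position: [0.5562, 0.0375, 0.278]
ee_rot: [-0.001, 0.746, 0.666, -0.001]
wrist_force: [-0.7, -0.7, -2.4]
grip_width: 0.022
gripper_force: 59.2
time: 8.25
position: [0.5563, 0.0351, 0.2272]
ee_rot: [-0.001, 0.747, 0.665, -0.001]
wrist_force: [0.1, 0.4, -1.9]
grip_width: 0.0219
gripper_force: 59.2
[-1.49850127e-01  1.47651267e-01  1.65357891e+00 -3.09888597e-05
  1.34351180e+00 -3.35995477e-02] [-0.00039656  0.00174067  0.14117748]
```

View pics/t2.png

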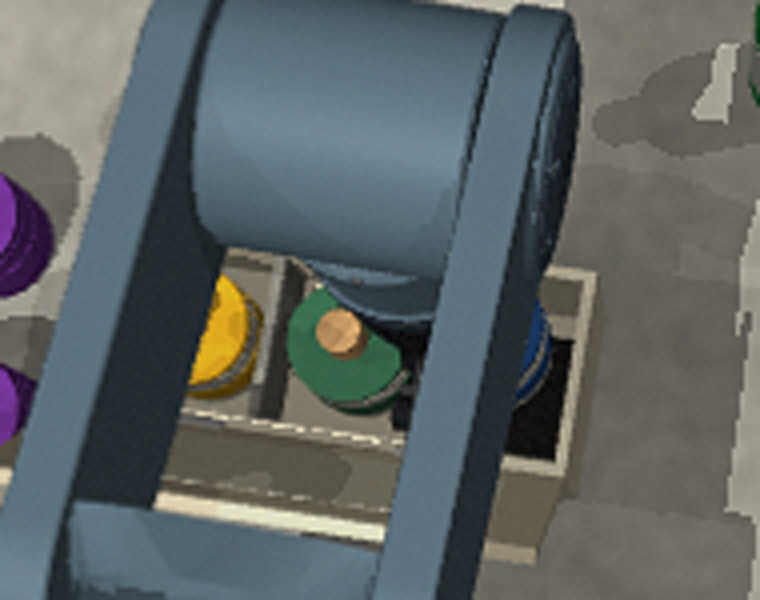

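The canister (blue, at about (535,345)) hangs over the mat cell and clears the lid. Lowering.

```bash
python3 -m pendant '{"dp":[[0,0.001,0.015],[0,0.001,0.03],[0,0.001,0.045],[0,0.001,0.06],[0,0.001,0.075],[0,0.001,0.09],[0,0.001,0.105],[0,0.001,0.115]],"turn":[[0,0,0],[0,0,0],[0,0,0],[0,0,0],[0,0,0],[0,0,0],[0,0,0],[0,0,0]],"gripper":[10,10,10,10,10,10,10,10]}'
python3 -m pendant '{"dp":[[0,0,0.004],[0,0,0.008],[0,0,0.012],[0,0,0.016],[0,0,0.02],[0,0,0.022],[0,0,0.024],[0,0,0.025]],"turn":[[0,0,0],[0,0,0],[0,0,0],[0,0,0],[0,0,0],[0,0,0],[0,0,0],[0,0,0]],"gripper":[10,10,10,10,10,10,10,10]}'
```

```text
time: 9.3
position: [0.5579, 0.0349, 0.1131]
ee_rot: [-0.0, 0.747, 0.665, -0.0]
wrist_force: [-0.6, 0.8, -2.7]
grip_width: 0.022
gripper_force: 59.2
time: 10.3
position: [0.5583, 0.0349, 0.0892]
ee_rot: [-0.0, 0.747, 0.665, -0.0]
wrist_force: [-0.0, -1.2, -2.5]
grip_width: 0.0222
gripper_force: 59.2
```

```bash
python3 -m pendant '{"dp":[[0,0,0.001],[0,0,0.002],[0,0,0.003],[0,0,0.004],[0,0,0.0045],[0,0,0.0045],[0,0,0.0045],[0,0,0.0045]],"turn":[[0,0,0],[0,0,0],[0,0,0],[0,0,0],[0,0,0],[0,0,0],[0,0,0],[0,0,0]],"gripper":[10,10,10,10,10,10,10,10]}'
```

```text
time: 11.3
position: [0.5584, 0.0349, 0.0851]
ee_rot: [0.0, 0.747, 0.665, 0.0]
wrist_force: [-2.9, 0.3, 3.8]
grip_width: 0.022
gripper_force: 59.9
```

The force changed sign, so the canister is resting on the mat. Opening a little, then rising straight up.

```bash
python3 -m pendant '{"dp":[[0,0,0],[0,0,0],[0,0,0],[0,0,0],[0,0,0],[0,0,-0.01],[0,0,-0.02],[0,0,-0.03]],"turn":[[0,0,0],[0,0,0],[0,0,0],[0,0,0],[0,0,0],[0,0,0],[0,0,0],[0,0,0]],"gripper":[28,34,40,42,42,42,42,42]}'
python3 -m pendant '{"dp":[[0,0,-0.03],[0,0,-0.06],[0,0,-0.1],[0,0,-0.14],[0,0,-0.18],[0,0,-0.2],[0,0,-0.21],[0,0,-0.21]],"turn":[[0,0,0],[0,0,0],[0,0,0],[0,0,0],[0,0,0],[0,0,0],[0,0,0],[0,0,0]],"gripper":[42,42,42,42,30,10,0,0]}'
python3 - <<'E'
from h import *
s=bot.get_state();p,d=bot.capture("wrist");cv2.imwrite("pics/w3.png",p);np.save("w3.npy",d);C=cam("wrist")
np.set_printoptions(precision=4,suppress=True)
hsv=cv2.cvtColor(p,cv2.COLOR_BGR2HSV);m=cv2.inRange(hsv,(8,70,100),(25,255,255))
n,l,st,ce=cv2.connectedComponentsWithStats(m)
for i in range(1,n):
    if st[i,4]>150: print(st[i],world([ce[i]],C,d))
print(s["joint_positions"])
E
```

```text
time: 12.3
position: [0.5587, 0.0348, 0.116]
ee_rot: [0.0, 0.747, 0.665, 0.0]
wrist_force: [0.0, 0.3, -0.1]
grip_width: 0.042
gripper_force: 0.0
time: 13.3
position: [0.5584, 0.0349, 0.3253]
ee_rot: [0.0, 0.747, 0.665, 0.0]
wrist_force: [-0.1, -0.1, -0.0]
grip_width: -0.0002
gripper_force: 0.0
[ 285    0   72   60 3396] [[0.5788 0.1918 0.0878]]
[ 389   38   63  136 2802] [[0.6474 0.1119 0.162 ]]
[310  98  27  27 569] [[0.5729 0.1169 0.1052]]
[ 533  130   36  115 1771] [[0.8335 0.0066 0.0181]]
[306 189  24  27 500] [[0.5582 0.0359 0.1081]]
[ 525  212  115  245 5552] [[ 0.9356 -0.2761  0.0295]]
[-0.1498  0.0821  1.5285 -0.      1.53   -0.0335]
```

View pics/w3.png

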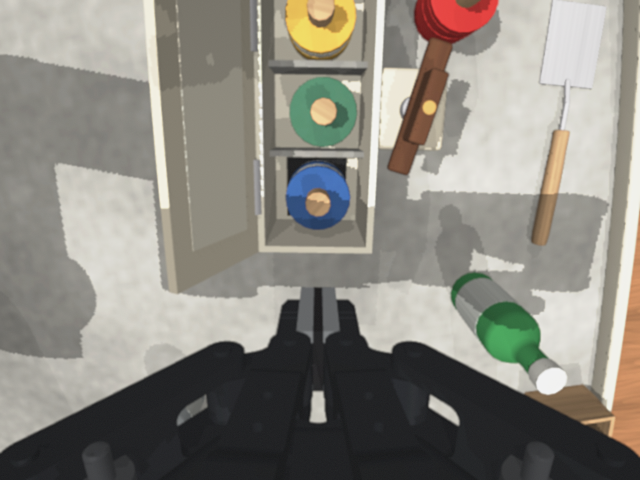

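The blue canister stands on the mat, with its knob top at (0.558, 0.036, 0.108). The green and yellow canisters are upright. Next I go behind the lid with closed fingers. Tool y is the locker's shutting direction, so I push in the tool's y-z plane.

```bash
python3 -m pendant '{"dp":[[0.01,-0.018,0],[0.02,-0.038,0],[0.032,-0.058,0],[0.044,-0.078,0],[0.056,-0.098,0],[0.068,-0.118,0],[0.078,-0.138,0],[0.085,-0.155,0]],"turn":[[0,0,0],[0,0,0],[0,0,0],[0,0,0],[0,0,0],[0,0,0],[0,0,0],[0,0,0]],"gripper":[0,0,0,0,0,0,0,0]}'
python3 -m pendant '{"dp":[[0,0,0],[0,0,0],[0,0,0.03],[0,0,0.06],[0,0,0.09],[0,0,0.115],[0,0,0.13],[0,0,0.13]],"turn":[[0,0,0],[0,0,0],[0,0,0],[0,0,0],[0,0,0],[0,0,0],[0,0,0],[0,0,0]],"gripper":[0,0,0,0,0,0,0,0]}'
python3 -m pendant '{"dp":[[0,0.008,0],[0,0.016,0],[0,0.024,0],[0,0.032,0],[0,0.042,0],[0,0.052,0],[0,0.062,0],[0,0.072,0]],"turn":[[0,0,0],[0,0,0],[0,0,0],[0,0,0],[0,0,0],[0,0,0],[0,0,0],[0,0,0]],"gripper":[0,0,0,0,0,0,0,0]}'
cat >> h.py <<'E'
def uz():
    p=np.array(bot.get_state()["position"]); v=p-[.5143,.1261,0]; return v[:2]@[.9927,-.1209],v[:2]@[.1209,.9927],p[2]
E
python3 -c "
from h import *
print(uz())"
```

```text
time: 14.35
position: [0.413, 0.138, 0.3248]
ee_rot: [0.0, 0.747, 0.665, 0.0]
wrist_force: [-0.2, -0.4, -0.2]
grip_width: 0.0004
gripper_force: 0.0
time: 15.35
position: [0.4139, 0.137, 0.1939]
ee_rot: [-0.001, 0.747, 0.665, -0.001]
wrist_force: [0.0, 0.4, -0.1]
grip_width: 0.0003
gripper_force: 0.0
time: 16.35
position: [0.4865, 0.1288, 0.1948]
ee_rot: [0.0, 0.747, 0.665, 0.0]
wrist_force: [-1.9, 0.4, 2.4]
grip_width: 0.0
gripper_force: 1.3
(np.float64(-0.027962187989119123), np.float64(-0.0006605262880885455), np.float64(0.1947593152580522))
```

Pushing with about 3 N, and the lid is following. Continuing the arc.

```bash
python3 -m pendant '{"dp":[[0,0.013,-0.006],[0,0.026,-0.008],[0,0.04,-0.007],[0,0.054,-0.001],[0,0.064,0.004],[0,0.072,0.011],[0,0.08,0.02],[0,0.086,0.029]],"turn":[[0,0,0],[0,0,0],[0,0,0],[0,0,0],[0,0,0],[0,0,0],[0,0,0],[0,0,0]],"gripper":[0,0,0,0,0,0,0,0]}'
python3 -c "
from h import *
print(uz())"
```

```text
time: 17.35
position: [0.5717, 0.1189, 0.1651]
ee_rot: [0.0, 0.747, 0.665, 0.0]
wrist_force: [-0.5, -0.5, 2.2]
grip_width: -0.0
gripper_force: 0.9
(np.float64(0.057845147920604204), np.float64(-0.00024308693160531017), np.float64(0.16513708799156304))
```

```bash
python3 -m pendant '{"dp":[[0,0.004,0.007],[0,0.008,0.014],[0,0.012,0.021],[0,0.014,0.028],[0,0.016,0.034],[0,0.017,0.038],[0,0.017,0.04],[0,0.017,0.041]],"turn":[[0,0,0],[0,0,0],[0,0,0],[0,0,0],[0,0,0],[0,0,0],[0,0,0],[0,0,0]],"gripper":[0,0,0,0,0,0,0,0]}'
python3 -c "
from h import *
print(uz())"
```

```text
time: 18.35
position: [0.5882, 0.117, 0.1249]
ee_rot: [0.0, 0.747, 0.665, 0.0]
wrist_force: [-0.5, -0.2, 0.8]
grip_width: -0.0002
gripper_force: 0.5
(np.float64(0.07446582196796891), np.float64(-0.00011450450648187016), np.float64(0.1249004135227578))
```

```bash
python3 -m pendant '{"dp":[[0,0,0.0005],[0,0,0.001],[0,0,0.0015],[0,0,0.002],[0,0,0.0025],[0,0,0.003],[0,0,0.003],[0,0,0.003]],"turn":[[0,0,0],[0,0,0],[0,0,0],[0,0,0],[0,0,0],[0,0,0],[0,0,0],[0,0,0]],"gripper":[0,0,0,0,0,0,0,0]}'
```

```text
time: 19.35
position: [0.5884, 0.117, 0.124]
ee_rot: [0.0, 0.747, 0.665, 0.0]
wrist_force: [-6.5, -0.5, 13.1]
grip_width: -0.0004
gripper_force: 7.0
```

The lid is hard shut: 13 N at z = 0.124. Lifting and measuring the fin from the depth image.

```bash
python3 -m pendant '{"dp":[[0,0,-0.02],[0,0,-0.05],[0,0,-0.08],[0,0,-0.11],[0,0,-0.14],[0,0,-0.15],[0,0,-0.15],[0,0,-0.15]],"turn":[[0,0,0],[0,0,0],[0,0,0],[0,0,0],[0,0,0],[0,0,0],[0,0,0],[0,0,0]],"gripper":[0,0,10,20,30,40,40,40]}'
python3 - <<'E'
from h import *
s=bot.get_state();C=cam("wrist");p,d=bot.capture("wrist")
for nm,d,C in (("wrist",d,C),("top0",np.load("top0.npy"),cam("top"))):
    v,u=np.nonzero(d>0); P=world(np.c_[u,v],C,d)
    m=(np.hypot(P[:,0]-.651,P[:,1]-.1095)<.05)&(P[:,2]>.155)&(P[:,2]<.175)
    Q=P[m]
    if len(Q)<10: print(nm,len(Q));continue
    r=cv2.minAreaRect(Q[:,:2].astype(np.float32)*1000);w,V=np.linalg.eigh(np.cov(Q[:,:2].T));a=V[:,1]
    print(nm,len(Q),Q.mean(0),r,np.degrees(np.arctan2(a[1],a[0]))%180)
m=(abs((P[:,:2]-[.5679,.1196])@[.9927,-.1209])<.045)
t=np.array(s["position"]);print(t,tool(np.array([.6505,.1096,.145])-t))
E
```

```text
time: 20.35
position: [0.5873, 0.1169, 0.2702]
ee_rot: [-0.001, 0.747, 0.665, -0.001]
wrist_force: [-0.4, -0.2, -0.1]
grip_width: 0.04
gripper_force: 0.0
wrist 1908 [0.65073356 0.11094191 0.163636  ] ((651.4566040039062, 109.29849243164062), (56.65008544921875, 14.628873825073242), 67.30647277832031) 67.37366697796163
top0 206 [0.6494631  0.10880973 0.16236231] ((650.05810546875, 109.15899658203125), (56.33338165283203, 15.067535400390625), 66.12406158447266) 67.22931680976181
[0.58727108 0.11694771 0.27016803] [8.33209732e-05 6.39995030e-02 1.24991913e-01]
```

The fin is at (0.651, 0.1095) and measures 56.6 x 14.6 mm, at 67.3°. That matches the size given and the earlier estimate.

```bash
python3 -m pendant '{"dp":[[0,0.016,0],[0,0.032,0],[0,0.048,0],[0,0.064,0],[0,0.064,0.02],[0,0.064,0.04],[0,0.064,0.06],[0,0.064,0.075]],"turn":[[0,0,0.06],[0,0,0.12],[0,0,0.175],[0,0,0.175],[0,0,0.175],[0,0,0.175],[0,0,0.175],[0,0,0.175]],"gripper":[40,40,40,40,40,40,40,40]}'
python3 -m pendant '{"dp":[[0,0,0],[0,0,0.015],[0,0,0.03],[0,0,0.042],[0,0,0.05],[0,0,0.05],[0,0,0.05],[0,0,0.05]],"turn":[[0,0,0],[0,0,0],[0,0,0],[0,0,0],[0,0,0],[0,0,0],[0,0,0],[0,0,0]],"gripper":[40,40,40,40,40,40,10,0]}'
python3 -m pendant '{"dp":[[0,0,0],[0,0,0],[0,0,0],[0,0,0],[0,0,0],[0,0,0],[0,0,0],[0,0,0]],"turn":[[0,0,0],[0,0,0],[0,0,0],[0,0,0],[0,0,0],[0,0,0],[0,0,0],[0,0,0]],"gripper":[0,0,0,0,0,0,0,0]}'
```

```text
time: 21.4
position: [0.6505, 0.1097, 0.1944]
ee_rot: [-0.001, 0.831, 0.556, -0.001]
wrist_force: [-1.1, -0.4, -0.5]
grip_width: 0.04
gripper_force: 0.0
time: 22.4
position: [0.6516, 0.1097, 0.1477]
ee_rot: [-0.0, 0.831, 0.556, 0.0]
wrist_force: [-2.2, 1.1, 2.8]
grip_width: 0.0125
gripper_force: 59.8
time: 23.4
position: [0.6516, 0.1097, 0.1477]
ee_rot: [0.0, 0.831, 0.556, 0.0]
wrist_force: [-4.9, 0.1, 6.2]
grip_width: 0.0128
gripper_force: 60.2
```

The fin is pinched. Turning it clockwise by 74.3° (0.825).

```bash
python3 -m pendant '{"dp":[[0,0,0],[0,0,0],[0,0,0],[0,0,0],[0,0,0],[0,0,0],[0,0,0],[0,0,0]],"turn":[[0,0,0.05],[0,0,0.11],[0,0,0.17],[0,0,0.23],[0,0,0.29],[0,0,0.35],[0,0,0.4],[0,0,0.42]],"gripper":[0,0,0,0,0,0,0,0]}'
python3 -m pendant '{"dp":[[0,0,0],[0,0,0],[0,0,0],[0,0,0],[0,0,0],[0,0,0],[0,0,0],[0,0,0]],"turn":[[0,0,0.05],[0,0,0.11],[0,0,0.17],[0,0,0.23],[0,0,0.29],[0,0,0.35],[0,0,0.4],[0,0,0.41]],"gripper":[0,0,0,0,0,0,0,0]}'
python3 -c "
from h import *
print(tool([1,0,0]),tool([0,1,0]))"
```

```text
time: 24.4
position: [0.652, 0.1093, 0.1477]
ee_rot: [0.0, 0.967, 0.257, 0.001]
wrist_force: [-2.3, -0.4, 5.3]
grip_width: 0.012
gripper_force: 60.1
time: 25.4
position: [0.6521, 0.1088, 0.1477]
ee_rot: [0.001, 0.998, -0.062, 0.001]
wrist_force: [-3.2, -2.4, 4.6]
grip_width: 0.013
gripper_force: 60.1
[ 0.99221757 -0.1245107   0.00117406] [-0.12450933 -0.99221774 -0.00117659]
```

Turned square. Releasing, rising and checking.

```bash
python3 -m pendant '{"dp":[[0,0,0],[0,0,0],[0,0,0],[0,0,0],[0,0,-0.015],[0,0,-0.03],[0,0,-0.05],[0,0,-0.07]],"turn":[[0,0,0],[0,0,0],[0,0,0],[0,0,0],[0,0,0],[0,0,0],[0,0,0],[0,0,0]],"gripper":[25,35,40,40,40,40,40,40]}'
python3 -m pendant '{"dp":[[-0.01,0,-0.03],[-0.03,0,-0.06],[-0.06,0,-0.1],[-0.1,0,-0.13],[-0.14,0,-0.15],[-0.17,0,-0.15],[-0.19,0,-0.15],[-0.2,0,-0.15]],"turn":[[0,0,0],[0,0,0],[0,0,0],[0,0,0],[0,0,0],[0,0,0],[0,0,0],[0,0,0]],"gripper":[40,40,40,40,40,40,40,40]}'
python3 - <<'E'
from h import *
p,d=bot.capture("scene");C=cam("scene");cv2.imwrite("pics/end.png",cv2.resize(p[120:300,300:500],None,fx=3,fy=3,interpolation=cv2.INTER_CUBIC))
v,u=np.nonzero(d>0);P=world(np.c_[u,v],C,d);L=(P[:,:2]-[.5679,.1196]);lu=L@[.9927,-.1209];ly=L@[-.1209,-.9927]
for a in(-.04,0,.035):
    m=(abs(lu-a)<.008)&(abs(ly)<.12)&(P[:,2]>.09)&(P[:,2]<.2);print(a,m.sum(),np.median(P[m,2]))
m=(abs(lu-.084)<.06)&(abs(ly)<.06)&(P[:,2]>.155)&(P[:,2]<.17);print(m.sum(),cv2.minAreaRect(P[m,:2].astype(np.float32)*1000))
E
```

```text
time: 26.4
position: [0.652, 0.1095, 0.2191]
ee_rot: [-0.0, 0.998, -0.062, 0.001]
wrist_force: [0.1, 0.0, -0.4]
grip_width: 0.0401
gripper_force: 0.0
time: 27.4
position: [0.4524, 0.1345, 0.3683]
ee_rot: [-0.0, 0.998, -0.062, 0.001]
wrist_force: [0.4, -0.0, 0.0]
grip_width: 0.0401
gripper_force: 0.0
-0.04 279 0.1249106783276598
0 311 0.12593806571200739
0.035 275 0.12547264714186476
123 ((654.104736328125, 107.66445922851562), (18.760581970214844, 60.08687973022461), 82.89842224121094)
```

View pics/end.png

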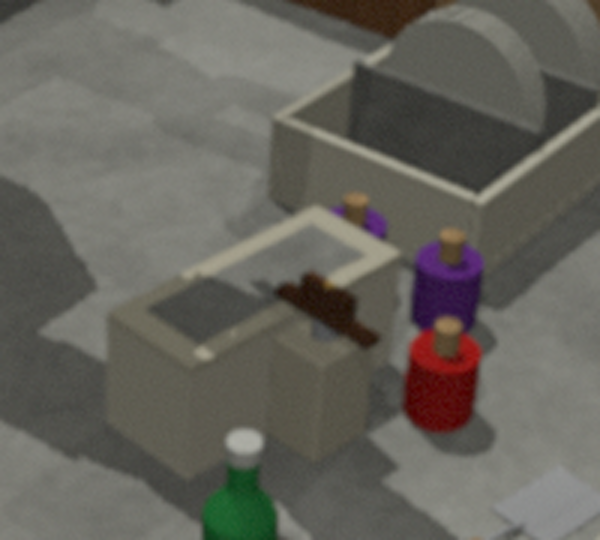

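The lid is flat at z ≈ 0.125. The turnbutton, at about (330,310), lies square across the lid's edge, and nothing else has moved. Handing in.

```bash
python3 -c "
from workcell import bot
print(bot.hand_in())"
```

```text
the job is handed in; nothing more can be done
None
```

The job is handed in at about 27 s of the 64 s allowed: the blue canister stands upright on the mat, the lid is fully shut, and the turnbutton is square across its edge; the hand-in call returned no verdict.

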